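# Hook the brass ring out from under the machine guard

### The arm

A 6-joint arm with a two-finger parallel gripper is mounted at the origin on the work surface. World frame = base frame: x ahead of the robot, y to its left, z up, the work surface at z = 0. Lengths are in m, angles in rad, forces in N, time in s.
With the tool pointing down it reaches from about 0.3 to 0.825 m from the base axis. Payload 5.4 kg.
Tool frame: the origin (TCP) lies at the very end of the fingers, on their centre line; the grasp point (between the pads) lies 19 mm behind it; z points along the fingers, y is the line along which they close (so a half turn about z gives the same grasp; the last joint's range is limited). The gripper opens to 92 mm and grips with 3 to 60 N. Pads are 20 mm wide; open, the fingers measure 128 mm over their backs; the gripper's body (75 mm by 189 mm) begins 69 mm behind the grasp point.
Start: joints at [0.949, 0.158, 1.597, -0, 1.386, -0.21], TCP at [0.23, 0.527, 0.215] pointing down, gripper open.
Joint ranges: [-2.91, 2.91], [-0.94, 2.29], [0.18, 2.7], [-1.29, 4.43], [0.17, 2.64], [-3, 3]. Speed limits (rad/s): [2.57, 2.57, 3.14, 3.14, 3.14, 3.14].

### API

Orientations are given as a rotation vector (axis times angle).
In Python, from workcell import bot gives the robot as it stands. Calls block until the motion is done:
- bot.goto(position, orientation): joint-space move of the TCP to a pose.
- bot.line_to(position, rot=None, max_speed=0.15): straight line of the TCP; rot=None keeps the orientation; max_speed is the mean speed in m/s.
- bot.set_joints(angles): joint-space move.
- bot.set_gripper(opening, newtons=None): opening from 0.0 (shut) to 1.0 (fully open); newtons is the grip in N (None keeps the last); returns when the fingers have stopped.
- bot.hold(seconds).
- bot.inverse_kinematics(position, orientation): joint angles nearest the present ones, or None.
- bot.read_camera(name): name is "scene" or "side" or "wrist"; returns a dict with "pixels" (420x560x3 uint8, blue, green, red), "fx", "fy", "cx", "cy" (pixels), "R" (3x3) and "t" (3): a world point X has camera coordinates R X + t. Camera axes: x right, y down, z forward; pixel columns grow to the right and rows downward; lengths in m; the calibration is good to about 2 mm. The wrist camera is an equidistant fisheye: a pixel r from the principal point sees the ray r / f radians off the axis. A picture is of the moment at which its call begins. There is no depth.
A pose or a line that the arm cannot do raises bot.MotionError and nothing moves.
- bot.job_done(): hands the job in; it is judged then, once.
Readings, each from a call of its own:
- bot.current_clock(): time.
- bot.current_joints(): joint angles.
- bot.current_joint_vel(): joint speeds.
- bot.current_effort(): joint torques, N m.
- bot.current_ee_pos(): TCP position.
- bot.current_tool_rot(): TCP orientation.
- bot.current_contact_force(): force on the tool from outside, world axes, zero at the start.
- bot.current_ft_torque(): the same for the moment, N m.
- bot.current_opening(): opening from 0.0 (shut) to 1.0 (fully open).
- bot.current_grip_force(): force on a finger pad.
Only numpy, scipy, OpenCV 4.12 (cv2) and the standard library are available. Lean on these libraries where they do the work, as an engineer would, in place of code of your own. Each camera call takes 0.05 s, during which the arm holds its last target. There are 200 camera calls.

### The job

A brass ring has dropped under the white wire guard of the strap splitter. Take the hooked rod, reach its hook in through the guard's open front and draw the brass ring out flat along the bench until 5 to 10 cm of free bench lies between ring and guard; never touch the ring with the gripper. Then set the hooked rod back down on its handle on the bench, clear of ring and guard, and leave the black ring, the awl and the jar where they are.

Things in the scene. Friction and masses are not known exactly. Their poses are not given: they have to be found in the camera images.
- hook_rod: Hooked rod, 0.2 kg: pale wooden handle block 100 long x 24 wide x 44 mm high, standing on its underside; a 7 mm steel rod runs forward from it, axis 34 mm above the underside, and ends in an 8 mm thick leg bent straight down, 240 mm ahead of the handle centre. Origin: centre of the handle underside; x forward to the hook, z up. Grip the handle across its width; centre of mass at x 30 mm.
- hook_tip (a point): Lower end of the hook's leg (flat, 8 mm across), 240 mm ahead of the hooked rod's origin and 1 mm above the plane of the handle's underside; axes as the rod's.
- brass_ring: The dropped brass ring, lying flat on the bench under the guard: outer diameter 56, hole 40, height 10 mm, about 0.09 kg. Origin: centre of its underside.
- black_ring: A black steel ring of the same size (outer 56, hole 40, height 10 mm), lying flat under the guard beside the brass one; to be left alone. Origin: centre of its underside.
- guard: Fixed white wire guard before the maroon strap splitter, a hand-cranked roller machine. Origin on the bench under its centre. Covers x -100 to 100, y -130 to 130 mm; front at -x open, 254 wide x 97 mm high, no sill; wired sides, back and roof (wires 26 mm apart, underside 97 mm up). Only the two rings lie inside. The machine, 155 mm high, stands at x 110 to 240 mm.
- awl: A straight awl: a dark wooden handle of the same size (100 x 24 x 44 mm) with a straight steel rod without any hook, tip 235 mm ahead of the handle's centre; lies beside the hooked rod; to be left alone. Origin: centre of the handle's underside, x towards the tip.
- dye_jar: Small amber jar with black cap, 48 mm in diameter and 60 mm high, standing on the far part of the bench; to be left alone. Origin: centre of its underside.

How it is judged:
By the outcome, as a careful person would: the job done as asked, in the order asked, and still so for the second after the job is handed in, with the robot touching nothing.
It also fails if it takes over 58 s, if anything falls off the work surface, if the arm or the gripper's body presses on something with over 40 N, if the wrist force passes 120 N, or if a joint passes its speed limit or range.

## Working session

There is one attempt and no reset: what is moved stays moved. The work goes in short steps, each a Python script; the robot and the scene stay as the last script left them, time stands still between calls to the robot, and variables do not carry over. Pictures are saved under pics/ and viewed, at most 10 in all, crops included, and the job is handed in when it is done.

```bash
ls; mkdir -p pics
cat > h.py <<'E'
import numpy as np, cv2
from workcell import bot
def snap(n,f):
    c=bot.read_camera(n); cv2.imwrite(f,c['pixels']); np.savez(f[:-4],**c); return c
def ray(c,u,v,fish=False):
    x=(u-c['cx'])/c['fx']; y=(v-c['cy'])/c['fy']
    if fish:
        r=np.hypot(x,y); d=np.array([np.sin(r)*x/max(r,1e-9),np.sin(r)*y/max(r,1e-9),np.cos(r)])
    else: d=np.array([x,y,1.])
    R=np.array(c['R']); return -R.T@np.array(c['t']), R.T@d
def onz(c,u,v,z,fish=False):
    o,d=ray(c,u,v,fish); return o+d*(z-o[2])/d[2]
E
python3 - <<'E'
from h import *
for n in ['scene','side','wrist']:
    c=snap(n,f'pics/{n}0.png'); print(n,c['fx'],c['cx'],c['cy'],-np.array(c['R']).T@c['t'],np.array(c['R'])[2])
a=[cv2.imread(f'pics/{n}0.png') for n in ['scene','side']]
print(bot.current_tool_rot(),bot.current_clock())
E
```

```text
pics
scene 426.53120350394937 271.2162302252893 209.9897401717063 [1.02883443 0.35075496 0.8963894 ] [-0.42400971 -0.32384685 -0.84577715]
side 443.7256401217876 277.89936970307446 206.01766108834863 [ 1.11706853 -0.58413782  0.75327993] [-0.50988588  0.55351654 -0.65851031]
wrist 325.19226210127806 276.8989476563099 204.62714105804642 [0.15851365 0.55691999 0.38483891] [ 0.25257539 -0.11135044 -0.96114866]
[-6.42106300e-01 -3.07470519e+00  2.05215084e-03] 0.15
```

View pics/scene0.png

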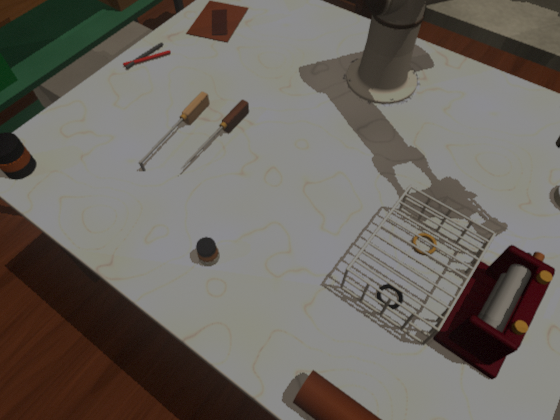

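View pics/side0.png

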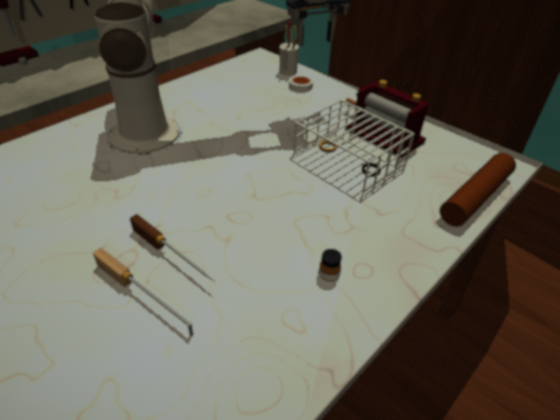

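Scene: hooked rod handle at (195,107), hook at (142,166). Awl handle at (235,117), tip (182,172). Guard spans about (325–495,190–340), with the brass ring at (424,243), the black ring at (390,296) and the jar at (207,250). The side view agrees: hooked rod handle (112,266), hook (190,328), brass ring (328,146).

Run:
```python
from h import *
S={n:dict(np.load(f'pics/{n}0.npz')) for n in ['scene','side']}
P=lambda n,u,v,z:print(n,(u,v),z,onz(S[n],u,v,z)[:2].round(4))
def ringmask(n,roi,lo,hi):
    u0,u1,v0,v1=roi; h=cv2.cvtColor(S[n]['pixels'],cv2.COLOR_BGR2HSV)[v0:v1,u0:u1]
    m=cv2.inRange(h,lo,hi); k=cv2.findNonZero(m)[:,0]; (c,r)=cv2.minEnclosingCircle(k)
    hull=cv2.convexHull(k); M=cv2.moments(hull); c=(M['m10']/M['m00']+u0,M['m01']/M['m00']+v0); print(n,len(k),c,r); return c
for n,roi in [('scene',(405,445,225,262)),('side',(312,345,136,158))]:
    c=ringmask(n,roi,(10,110,60),(30,255,255)); P(n,*c,.006)
for n,roi in [('scene',(370,410,280,312)),('side',(358,384,160,179))]:
    c=ringmask(n,roi,(0,0,0),(180,255,60)); P(n,*c,.006)
# handle: wood mask
for n,roi in [('scene',(178,212,90,125)),('side',(88,135,245,288))]:
    c=ringmask(n,roi,(5,70,50),(25,255,255)); P(n,*c,.03)
print('hook');P('scene',142,167,0.0);P('side',191,332,0.0);P('scene',183,123,.034);P('scene',142,163,.034);P('side',130,281,.034);P('side',190,325,.034)
print('awl');P('scene',235,117,.03);P('scene',182,172,.034);P('side',147,231,.03);P('side',213,293,.034)
P('scene',207,243,.06);P('side',331,257,.06)
im=S['scene']['pixels']; a=cv2.resize(im[180:345,315:500],None,fx=4.2,fy=3.6,interpolation=2)
cv2.imwrite('pics/g.png',a[:600,:800])
b=cv2.resize(im[80:180,130:260],None,fx=6,fy=6,interpolation=2);cv2.imwrite('pics/t.png',b)
```

```text
scene 133 (424.19543378995434, 243.15342465753423) 12.349188804626465
scene (424.19543378995434, 243.15342465753423) 0.006 [0.4489 0.3551]
side 73 (326.85560053981106, 145.79622132253712) 8.631438255310059
side (326.85560053981106, 145.79622132253712) 0.006 [0.4511 0.3504]
scene 189 (388.5587044534413, 297.48582995951415) 14.351811408996582
scene (388.5587044534413, 297.48582995951415) 0.006 [0.6162 0.3502]
side 59 (370.80318543799774, 169.15585893060296) 8.560774803161621
side (370.80318543799774, 169.15585893060296) 0.006 [0.6147 0.347 ]
scene 471 (194.8273942093541, 107.90534521158129) 17.861474990844727
scene (194.8273942093541, 107.90534521158129) 0.03 [ 0.4433 -0.3591]
side 725 (112.5237433402826, 266.9481121148946) 23.75669288635254
side (112.5237433402826, 266.9481121148946) 0.03 [ 0.4458 -0.3662]
hook
scene (142, 167) 0.0 [ 0.67  -0.353]
side (191, 332) 0.0 [ 0.6714 -0.3381]
scene (183, 123) 0.034 [ 0.5085 -0.344 ]
scene (142, 163) 0.034 [ 0.6743 -0.3357]
side (130, 281) 0.034 [ 0.508  -0.3623]
side (190, 325) 0.034 [ 0.6782 -0.3412]
awl
scene (235, 117) 0.03 [ 0.4052 -0.2436]
scene (182, 172) 0.034 [ 0.6359 -0.2313]
side (147, 231) 0.03 [ 0.4049 -0.2535]
side (213, 293) 0.034 [ 0.6515 -0.2629]
scene (207, 243) 0.06 [ 0.7621 -0.0345]
side (331, 257) 0.06 [ 0.7717 -0.0397]
```

View pics/g.png

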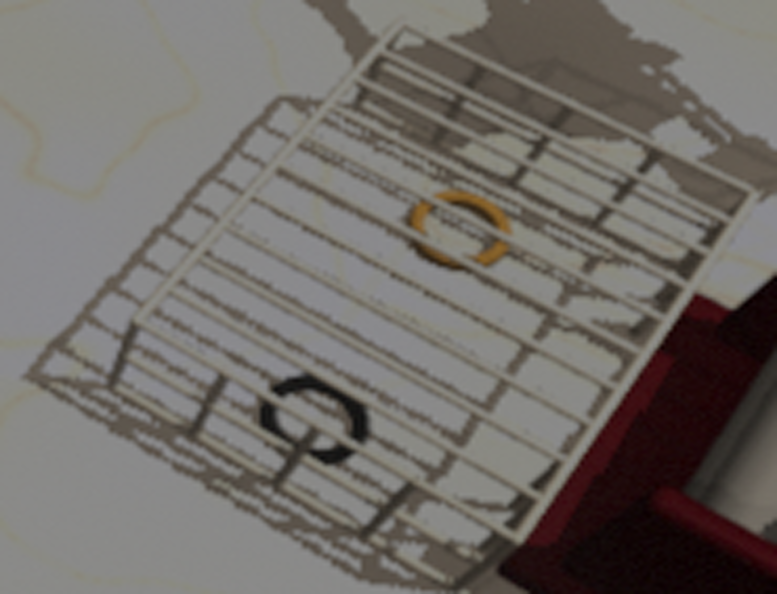

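View pics/t.png

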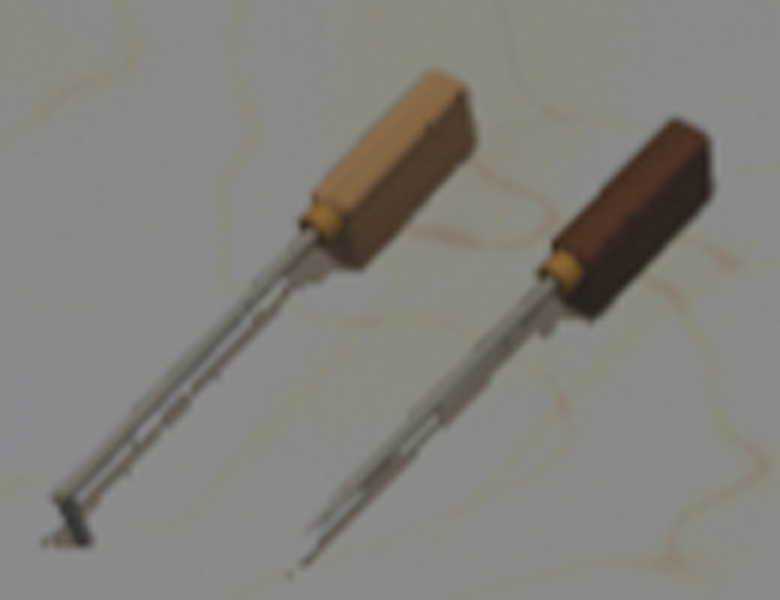

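The crops show the roof's front edge, at full-image pixels, from (410,187) to (348,268). Its back corners are (495,233) and (439,330). The front faces away from the machine, so it opens toward world -y.

```bash
cat >> h.py <<'E'
from scipy.spatial.transform import Rotation as Ro
def down(yaw,flip):  # tool z down, tool x along rod heading yaw (or reversed)
    a=yaw+(np.pi if flip else 0); x=np.array([np.cos(a),np.sin(a),0]); z=np.array([0,0,-1.])
    return Ro.from_matrix(np.c_[x,np.cross(z,x),z]).as_rotvec()
E
python3 - <<'E'
from h import *
S=dict(np.load('pics/scene0.npz'))
for p in [(410.2,187),(347.6,268.3),(495.2,232.8),(438.8,330)]: print(onz(S,*p,.099).round(4)[:2])
for f in (0,1):
  for x,y,a in [(.465,-.36,.05),(.45,.133,1.6),(.45,-.05,1.6)]:
    q=bot.inverse_kinematics([x,y,.05],down(a,f)); print(f,None if q is None else np.round(q,2))
E
```

```text
[0.3955 0.2665]
[0.6522 0.2539]
[0.3997 0.4656]
[0.6616 0.4559]
0 [-0.86  0.37  1.69 -0.    1.08  0.66]
0 [ 0.03  0.09  2.03 -0.    1.03 -0.  ]
0 [-0.38  0.05  2.07 -0.    1.02 -0.41]
1 [-0.86  0.37  1.69 -0.    1.08 -2.48]
1 None
1 [-0.38  0.05  2.07 -0.    1.02  2.73]
```

Run:
```python
from h import *
bot.goto([.462,-.36,.20],down(.05,0)); c=snap('wrist','pics/w1.png'); print(bot.current_clock())
```

```text
3.4083
```

View pics/w1.png

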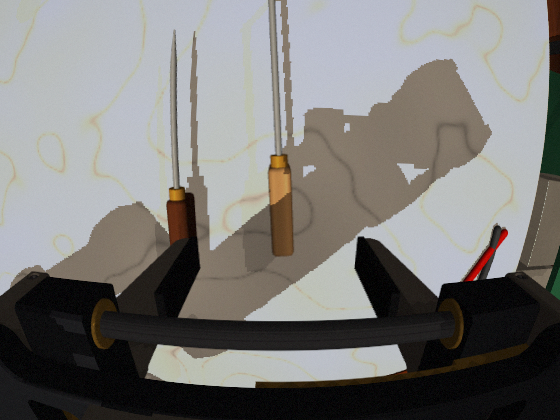

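The pale handle's top face runs from (280,167) to (283,255). The rod runs up to (275,0), and the awl is to the left at (180,215).

Run:
```python
from h import *
c=dict(np.load('pics/w1.npz'))
print(-c['R'].T@c['t'], c['R'][2])
for p,z in [((270.5,168),.044),((291,168),.044),((272.5,253),.044),((293,253),.044),((272.5,256),.0),((279,150),.034),((275,3),.034)]: print(p,onz(c,*p,z,True).round(4)[:2])
h=cv2.cvtColor(c['pixels'],cv2.COLOR_BGR2HSV)
m=cv2.inRange(h,(5,70,50),(25,255,255)); m[:,:255]=0;m[:,305:]=0;m[270:]=0;m[:172]=0
for v in (175,190,210,230,245,252,255): 
  u=np.flatnonzero(m[v]); print(v,u.min(),u.max(),onz(c,(u.min()+u.max())/2,v,.044,True).round(4)[:2]) if len(u) else 0
```

```text
[ 0.54021889 -0.35641079  0.371113  ] [-0.27506864 -0.0132569  -0.96133319]
(270.5, 168) [ 0.485  -0.3525]
(291, 168) [ 0.4861 -0.3733]
(272.5, 253) [ 0.391  -0.3589]
(293, 253) [ 0.3921 -0.3815]
(272.5, 256) [ 0.3668 -0.3594]
(279, 150) [ 0.5028 -0.3603]
(275, 3) [ 0.6596 -0.3482]
175 268 290 [ 0.4782 -0.3615]
190 269 291 [ 0.4625 -0.3633]
210 270 292 [ 0.441  -0.3655]
230 271 292 [ 0.4186 -0.3673]
245 271 293 [ 0.4012 -0.3688]
252 272 293 [ 0.3928 -0.3698]
255 273 291 [ 0.3891 -0.3695]
```

Run:
```python
from h import *
r=down(.085,0)
bot.set_gripper(0.7)
bot.goto([.459,-.3637,.09],r); bot.line_to([.459,-.3637,.006],r)
bot.set_gripper(0.0,50); print(bot.current_opening(),bot.current_grip_force(),bot.current_contact_force())
bot.line_to([.459,-.3637,.12]); 
w=snap('wrist','pics/w2.png'); s=snap('side','pics/s2.png'); print(bot.current_clock(),bot.current_ee_pos(),bot.current_contact_force())
# to pre-insertion: tip in front of guard
bot.goto([.45,-.02,.14],down(np.pi/2,0)); print(bot.current_clock())
bot.line_to([.45,-.02,.030])
snap('side','pics/s3.png');snap('scene','pics/c3.png');snap('wrist','pics/w3.png');print(bot.current_clock(),bot.current_ee_pos())
a=cv2.resize(cv2.imread('pics/s3.png')[110:230,170:370],None,fx=4,fy=4);cv2.imwrite('pics/v3.png',a)
```

```text
0.2604625970790568 49.95773255825043 [-0.91382037  0.63252651  1.77311584]
6.9083 [ 0.45822081 -0.36285618  0.11831308] [ 0.46451395  0.28552894 -2.32884857]
8.2083
9.2417 [ 0.45106772 -0.02039505  0.03112141]
```

View pics/v3.png

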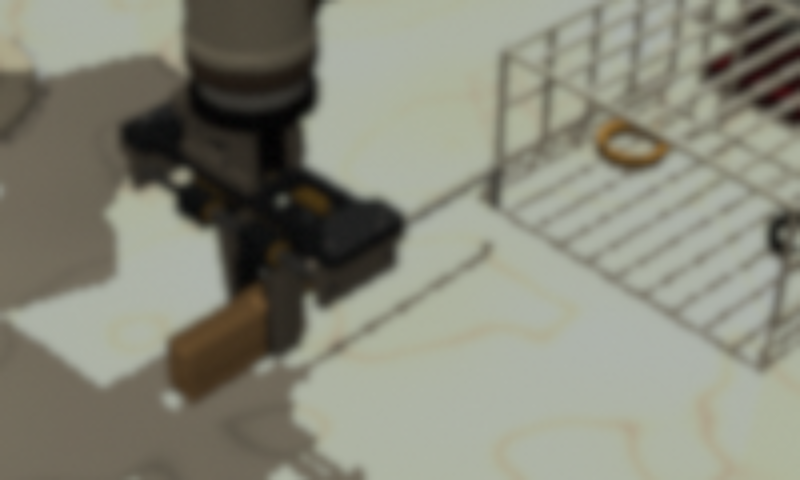

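View pics/c3.png

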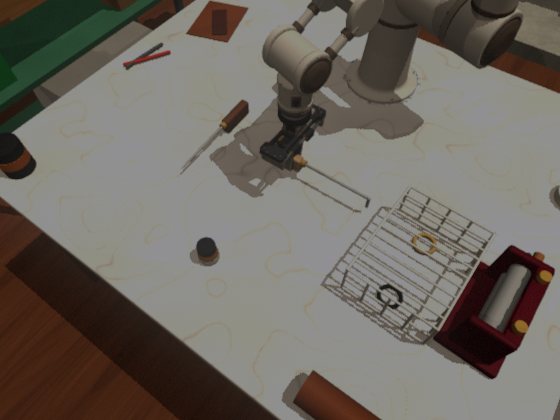

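The hook leg's lower end is at (293,160) in side and (367,206) in scene. The rod is held level and points at the brass ring, which is at (424,243) in scene.

Run:
```python
from h import *
a=dict(np.load('pics/s3.npz'));b=dict(np.load('pics/c3.npz'))
def tri(p,q):
    o1,d1=ray(a,*p);o2,d2=ray(b,*q); k=np.linalg.lstsq(np.c_[d1,-d2],o2-o1,rcond=None)[0]
    return (o1+d1*k[0]).round(4),(o2+d2*k[1]).round(4)
print(tri((293,160.5),(367,206)), tri((292.7,153.5),(368.5,201.5)))
for n,p in (('s',(293,160.5)),('c',(367,206))): print(onz(a if n=='s' else b,*p,.026).round(4))
```

```text
(array([0.4483, 0.1992, 0.0252]), array([0.4483, 0.1992, 0.0252])) (array([0.4461, 0.1989, 0.0481]), array([0.4489, 0.1995, 0.0461]))
[0.449  0.1983 0.026 ]
[0.4488 0.1993 0.026 ]
```

Run:
```python
from h import *
bot.line_to([.4515,.133,.030],max_speed=.1); bot.line_to([.4515,.133,.008],max_speed=.04)
print(bot.current_contact_force(),bot.current_ee_pos())
snap('scene','pics/c4.png')
bot.line_to([.4515,.06,.008],max_speed=.06)
print(bot.current_contact_force(),bot.current_ee_pos())
snap('side','pics/s5.png');snap('scene','pics/c5.png');print(bot.current_clock())
f=lambda p:cv2.resize(cv2.imread(p)[165:285,330:470],(560,480))
A=cv2.resize(np.hstack([f('pics/c4.png'),f('pics/c5.png')]),(800,343));cv2.imwrite('pics/v5.png',A)
```

```text
[-0.16872257  0.03433631 -2.61141294] [0.45154631 0.13300054 0.00796407]
[-0.42824591 -0.1643884  -2.6356548 ] [0.45141544 0.06016706 0.00794814]
13.1417
```

View pics/v5.png

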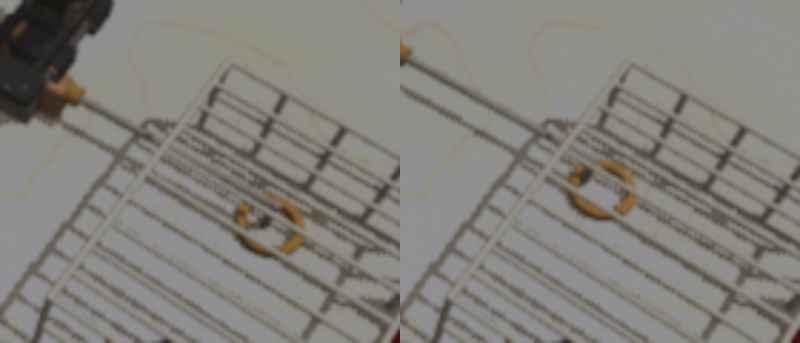

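The leg is inside the ring's hole and the ring has followed it toward the front, from crop (270,225) to (603,190). I'll continue the pull.

```bash
cat >> h.py <<'E'
def ring(c,roi):
    u0,u1,v0,v1=roi; h=cv2.cvtColor(c['pixels'],cv2.COLOR_BGR2HSV)[v0:v1,u0:u1]
    k=cv2.findNonZero(cv2.inRange(h,(10,110,60),(30,255,255)))[:,0]; M=cv2.moments(cv2.convexHull(k))
    u,v=M['m10']/M['m00']+u0,M['m01']/M['m00']+v0; return len(k),(round(u),round(v)),onz(c,u,v,.006)[:2].round(4)
E
python3 - <<'E'
from h import *
bot.line_to([.4515,-.075,.008],max_speed=.06)
print(bot.current_contact_force(),bot.current_ee_pos())
c=snap('scene','pics/c6.png');s=snap('side','pics/s6.png');print(bot.current_clock())
for n,cam in (('c',c),('s',s)):
    R,t=cam['R'],cam['t']; p=R@np.array([.45,.16,.006])+t; u,v=(p[:2]/p[2]*cam['fx']+[cam['cx'],cam['cy']]).astype(int)
    print(n,u,v,ring(cam,(u-22,u+22,v-18,v+18)))
E
```

```text
[ 0.36894591 -0.34926553 -2.17272336] [ 0.45152888 -0.07490232  0.00802877]
15.6417
c 351 202 (153, (351, 203), array([0.4502, 0.1603]))
s 283 172 (97, (284, 173), array([0.4537, 0.1577]))
```

View pics/c6.png

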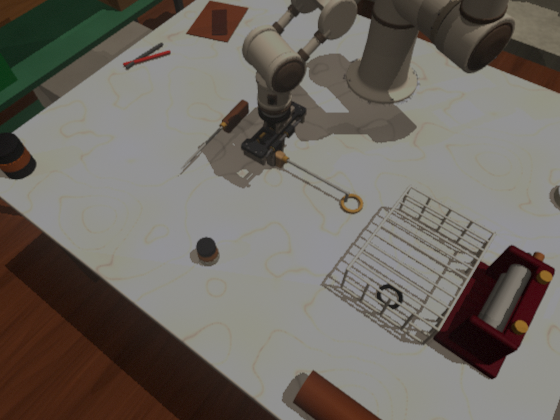

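The ring is out at (351,203) in scene, about (0.452, 0.159), roughly 75 mm from the guard. Next I'll lift the hook out and return the rod to its original place.

Run:
```python
from h import *
bot.line_to([.4515,-.070,.008],max_speed=.03); bot.line_to([.4515,-.070,.14],max_speed=.1)
r=down(.085,0)
bot.goto([.459,-.3637,.14],r); bot.line_to([.459,-.3637,.03],r,max_speed=.1); bot.line_to([.459,-.3637,.0065],max_speed=.02)
bot.hold(.3);print(bot.current_contact_force(),bot.current_ee_pos())
bot.set_gripper(0.7); bot.line_to([.459,-.3637,.13],max_speed=.1); bot.goto([.35,-.30,.3],r); bot.hold(.5)
c=snap('scene','pics/c7.png');s=snap('side','pics/s7.png');print(bot.current_clock())
for cam in (c,s):
    p=cam['R']@np.array([.45,.16,.006])+cam['t']; u,v=(p[:2]/p[2]*cam['fx']+[cam['cx'],cam['cy']]).astype(int)
    print(ring(cam,(u-22,u+22,v-18,v+18)))
```

```text
[-0.23204407  0.6353709  -2.0824164 ] [ 0.45904299 -0.36375062  0.00656988]
25.0167
(170, (351, 203), array([0.4502, 0.1601]))
(115, (284, 173), array([0.4528, 0.1577]))
```

View pics/s7.png

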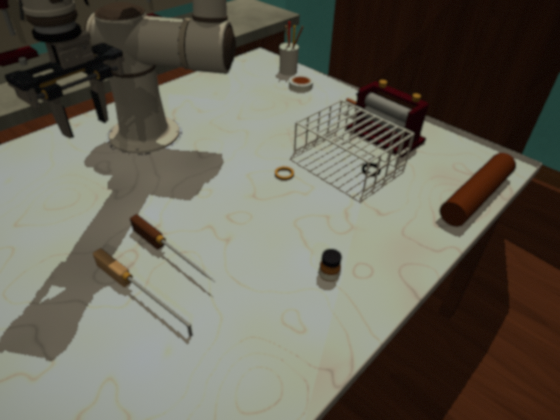

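The rod stands on its handle where it started (112,266), the brass ring lies free at (284,173), and the black ring, awl and jar haven't moved.

```bash
python3 -c "
from workcell import bot
print(bot.job_done())"
```

```text
the job is handed in; nothing more can be done
None
```

The job is handed in after about 25 s: the brass ring lies about 75 mm clear of the guard, the hooked rod stands back on its handle where it started, and the black ring, awl and jar were not moved.

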